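# Front wheels from the drying rack onto the row of toy cars

### The arm

A 7-joint arm with a two-finger parallel gripper is mounted at the origin on the work surface. World frame = base frame: x ahead of the robot, y to its left, z up, the work surface at z = 0. Lengths are in m, angles in rad, forces in N, time in s.
With the tool pointing down it reaches from about 0.425 to 0.925 m from the base axis. Payload 6.8 kg.
Tool frame: the origin (TCP) lies on the centre line of the jaws, within the pads' length; the fingertips stand 25 mm ahead of it and the grasp point (between the pads) lies 6 mm ahead of it; z points along the fingers, y is the line along which they close (so a half turn about z gives the same grasp; the last joint's range is limited). The gripper opens to 85 mm and grips with 20 to 120 N. Pads are 22 mm wide; open, the fingers measure 114 mm over their backs; the gripper's body (76 mm by 85 mm) begins 54 mm behind the grasp point. The pads swing forward as they close: fully open they stand 13 mm farther back than shut.
Start: joints at [1.228, 0.477, 0.022, 1.555, -0.011, 1.109, -0.083], TCP at [0.157, -0.656, 0.256] pointing down, gripper open.
Joint ranges: [-2.96, 2.96], [-0.34, 2.1], [-1.41, 1.46], [0.24, 2.44], [-1.37, 4.51], [0.17, 1.92], [-2.96, 2.96]. Speed limits (rad/s): [2.39, 2.39, 3.14, 3.14, 3.14, 3.14, 3.14].

### API

Orientations are given as a rotation vector (axis times angle).
In Python, from bench import status, imaging, workorder gives the robot as it stands.
- The arm moves only by the tool send_rows, never from a script. Its argument "steps" is a list of rows, each an object of numbers: "dx", "dy", "dz": the shift along the tool's x, y, z in cm; "yaw": the turn about the tool's z in degrees; "gripper": the opening, from 0 (shut) to 1 (fully open). A call has 1 to 5 rows; each row is the pose to reach, as a shift and turn from the pose commanded when the call began, along the tool's axes at that moment; what a row does not reach only later rows make up. A row lasts 1/8 s, in which the tool goes at most 62.5 mm and 10.7 degrees, less where a joint would pass 70% of its speed; a pose out of reach is approached as far as the arm can. A call with a gripper value outside its range is refused whole. The fingers move at their own pace and stop on an object; "force" is the grip in N (left out, the last holds). Time passes only in rows, so rows that repeat a pose let the fingers close. It gives the time, the measured TCP pose, the force, the opening and the grip force at its end, in the units of the state.
- status.get_obs(): the state, without advancing time (a new reading comes with each control period).
- imaging.grab_frame(name): name is "side" or "top"; returns a dict with "color" (400x640x3 uint8, red, green, blue), "depth" (400x640 float32, m along the optical axis (not along the pixel's ray), 0 where there is no reading), "K" (3x3 intrinsics, pixels), "R" (3x3) and "t" (3): a world point X has camera coordinates R X + t. Camera axes: x right, y down, z forward; pixel columns grow to the right and rows downward; lengths in m; the calibration is good to about 2 mm. A picture is of the moment at which its call begins.
- workorder.hand_in(): hands the job in; it is judged then, once.
The state is a dict: "clock": time; "joints": joint angles; "qvel": joint speeds; "tau": joint torques, N m; "tcp_pos": TCP position; "orientation": TCP orientation; "contact_force": force on the tool from outside, world axes, zero at the start; "moment": the same for the moment, N m; "grip_width": finger opening in m; "gripper_force": force on a finger pad.
Only numpy, scipy, OpenCV 4.12 (cv2) and the standard library are available. Lean on these libraries where they do the work, as an engineer would, in place of code of your own. Each camera call takes 0.05 s, during which the arm holds its last target. There are 200 camera calls.

### The job

The paint on the four front wheel sets is dry: move the row from the drying rack to the building rack, so that each wheel set ends up on the upturned car of its own colour and the wheels stand in the same order as the row of cars. Lay each axle fully home in both empty notches at the car's nose, one wheel on either side of the car; set them down rather than dropping them. Leave the glue bottle standing where it is.

Things in the scene. Friction and masses are not known exactly. Their poses are not given: they have to be found in the camera images.
- wheels_red: loose red wheel set: two red wooden wheels (44 mm diameter, 12 mm thick, 70 mm clear between them) fast on a bare-wood axle of 10 mm diameter, 102 mm long; about 45 g. Origin at the axle's middle, x along the axle (either way round is alike; may be rolled about x). Grip the axle from above between the wheels. Starts in the drying rack, axle 61 mm above the bench
- wheels_blue: loose blue wheel set: two blue wooden wheels (44 mm diameter, 12 mm thick, 70 mm clear between them) fast on a bare-wood axle of 10 mm diameter, 102 mm long; about 45 g. Origin at the axle's middle, x along the axle (either way round is alike; may be rolled about x). Grip the axle from above between the wheels. Starts in the drying rack, axle 61 mm above the bench
- wheels_yellow: loose yellow wheel set: two yellow wooden wheels (44 mm diameter, 12 mm thick, 70 mm clear between them) fast on a bare-wood axle of 10 mm diameter, 102 mm long; about 45 g. Origin at the axle's middle, x along the axle (either way round is alike; may be rolled about x). Grip the axle from above between the wheels. Starts in the drying rack, axle 61 mm above the bench
- wheels_green: loose green wheel set: two green wooden wheels (44 mm diameter, 12 mm thick, 70 mm clear between them) fast on a bare-wood axle of 10 mm diameter, 102 mm long; about 45 g. Origin at the axle's middle, x along the axle (either way round is alike; may be rolled about x). Grip the axle from above between the wheels. Starts in the drying rack, axle 61 mm above the bench
- car_red: fixed red toy car, upside down on the building rack, 130 x 56 mm; origin under its cradle, 18 mm above the bench, z up, x from nose to tail (nose towards the robot). A front axle lying home runs along the car's y, its middle at x = -38, y = 0, z = 83 mm, wheels outside the blocks (7 mm play each side). Nose end: two wood blocks at y = +-20 to 28 mm with V notches, mouth 26 mm wide at z = 93 mm
- car_blue: fixed blue toy car, upside down on the building rack, 130 x 56 mm; origin under its cradle, 18 mm above the bench, z up, x from nose to tail (nose towards the robot). A front axle lying home runs along the car's y, its middle at x = -38, y = 0, z = 83 mm, wheels outside the blocks (7 mm play each side). Between the notched blocks of each car 40 mm are clear, down to its floor board at z = 62 mm
- car_yellow: fixed yellow toy car, upside down on the building rack, 130 x 56 mm; origin under its cradle, 18 mm above the bench, z up, x from nose to tail (nose towards the robot). A front axle lying home runs along the car's y, its middle at x = -38, y = 0, z = 83 mm, wheels outside the blocks (7 mm play each side). Each car's rear wheels are fitted already: axle at x = +38 mm, wheel tops at z = 105 mm
- car_green: fixed green toy car, upside down on the building rack, 130 x 56 mm; origin under its cradle, 18 mm above the bench, z up, x from nose to tail (nose towards the robot). A front axle lying home runs along the car's y, its middle at x = -38, y = 0, z = 83 mm, wheels outside the blocks (7 mm play each side). The four cars stand in a row, about 125 mm apart, in any order
- drying_rack: fixed wooden drying rack: 70 x 262 mm plank (top at z = 12 mm) with two notched rails along its y axis, 40 mm clear between them, 8 mm thick, tops at z = 71 mm; origin on the bench under its middle. Between the rails the ends are open above z = 36 mm. V notches at y = -90, -30, +30, +90 mm hold the wheel sets, axles along the rack's x axis
- glue_bottle: loose white glue bottle with a black cap, 48 mm diameter, 165 mm tall, standing on the bench to one side; origin under its middle

How it is judged:
At the end, for the whole second after the job is handed in: Each of the four wheel sets lies at rest, released, in the front notches of the car of its own colour: the middle of its axle within 5 mm (along the car), 9 mm (across) and 4 mm (in height) of home, the axle within 0.1 rad of square to the car (x of wheels_red in the frame of car_red between -0.043 and -0.033 m and y of wheels_red in the frame of car_red between -0.009 and 0.009 m and z of wheels_red in the frame of car_red between 0.0787 and 0.0867 m and angle between the x axis of wheels_red and the y axis of car_red, either way round below 0.1 rad and linear speed of each of wheels_red, wheels_blue, wheels_yellow, wheels_green below 0.02 m/s and x of wheels_blue in the frame of car_blue between -0.043 and -0.033 m and y of wheels_blue in the frame of car_blue between -0.009 and 0.009 m and z of wheels_blue in the frame of car_blue between 0.0787 and 0.0867 m and angle between the x axis of wheels_blue and the y axis of car_blue, either way round below 0.1 rad and x of wheels_yellow in the frame of car_yellow between -0.043 and -0.033 m and y of wheels_yellow in the frame of car_yellow between -0.009 and 0.009 m and z of wheels_yellow in the frame of car_yellow between 0.0787 and 0.0867 m and angle between the x axis of wheels_yellow and the y axis of car_yellow, either way round below 0.1 rad and x of wheels_green in the frame of car_green between -0.043 and -0.033 m and y of wheels_green in the frame of car_green between -0.009 and 0.009 m and z of wheels_green in the frame of car_green between 0.0787 and 0.0867 m and angle between the x axis of wheels_green and the y axis of car_green, either way round below 0.1 rad); the robot touches nothing.
It fails at once if the red wheel set is dropped or thrown (out of the fingers and faster than 0.8 m/s, a fall of over 30 mm) (linear speed of wheels_red above 0.8 m/s and not (contact force between the fingers and wheels_red above 0.05 N)).
It fails at once if the blue wheel set is dropped or thrown (out of the fingers and faster than 0.8 m/s, a fall of over 30 mm) (linear speed of wheels_blue above 0.8 m/s and not (contact force between the fingers and wheels_blue above 0.05 N)).
It fails at once if the yellow wheel set is dropped or thrown (out of the fingers and faster than 0.8 m/s, a fall of over 30 mm) (linear speed of wheels_yellow above 0.8 m/s and not (contact force between the fingers and wheels_yellow above 0.05 N)).
It fails at once if the green wheel set is dropped or thrown (out of the fingers and faster than 0.8 m/s, a fall of over 30 mm) (linear speed of wheels_green above 0.8 m/s and not (contact force between the fingers and wheels_green above 0.05 N)).
It fails at once if the glue bottle is pushed more than 30 mm or tipped (distance of glue_bottle from where it was at the start of the episode above 0.03 m or angle between glue_bottle's own z axis and vertical above 0.35 rad).
It also fails if it takes over 96 s, if anything falls off the work surface, if the arm or the gripper's body presses on something with over 40 N, if the wrist force passes 120 N, or if a joint passes its speed limit or range.

## Working session

There is one attempt and no reset: what is moved stays moved. The work goes in short steps, Python scripts to look and compute and a tool call to move; the robot and the scene stay as the last step left them, time stands still between calls to the robot, and variables do not carry over. Pictures are saved under pics/ and viewed, at most 14 in all, crops included, and the job is handed in when it is done.

Besides the shell and the picture viewer there is one more tool, called as a command line: name --argument value ..., lists and objects as JSON in quotes. send_rows: Moves the arm, as the interface text tells. Its arguments: {"type":"object","properties":{"steps":{"type":"array"},"force":{"type":"number"}},"required":["steps"]}

```bash
ls; mkdir -p pics; python3 - <<'E'
from bench import status, imaging
import cv2,numpy as np
print(status.get_obs())
for n in("top","side"):
    f=imaging.grab_frame(n);np.savez(f"pics/{n}0.npz",**f)
    cv2.imwrite(f"pics/{n}0.png",f["color"][...,::-1]);print(n,f["K"],f["R"],f["t"])
E
```

```text
pics
{'clock': 0.0, 'joints': array([ 1.22790083,  0.47778217,  0.02236733,  1.55645672, -0.01149774,
        1.10928185, -0.08313785]), 'qvel': array([ 0.00232802,  0.00038369, -0.00065555, -0.00132025, -0.0011573 ,
        0.00068782,  0.00140133]), 'tau': array([ 2.59926992e-04, -5.96443105e+01,  1.60818391e+00, -2.81197947e+01,
        1.26687690e-02,  9.37254808e-03, -8.01745784e-06]), 'tcp_pos': array([ 0.15688039, -0.65595779,  0.255336  ]), 'orientation': array([-3.11822407e+00, -3.67700639e-01,  5.60396036e-04]), 'contact_force': array([-0.22124906,  0.32505947,  0.0190987 ]), 'moment': array([-0.03972898,  0.04927279,  0.02274755]), 'gripper_force': 0.0, 'grip_width': 0.08561638138660099}
top [[414.81541526   0.         316.32696075]
 [  0.         414.81541526 203.70742969]
 [  0.           0.           1.        ]] [[-3.85127023e-04 -9.99983326e-01 -5.76189329e-03]
 [-9.88244153e-01  1.26149143e-03 -1.52878719e-01]
 [ 1.52883438e-01  5.63527963e-03 -9.88228161e-01]] [0.01854144 0.58891734 0.9644572 ]
side [[415.23881659   0.         319.20432424]
 [  0.         415.23881659 203.64548644]
 [  0.           0.           1.        ]] [[-0.9846606  -0.17439943  0.00532314]
 [-0.13185116  0.7237585  -0.67733958]
 [ 0.11427497 -0.66765146 -0.73565125]] [0.56285514 0.13749589 0.95396808]
```

View pics/top0.png

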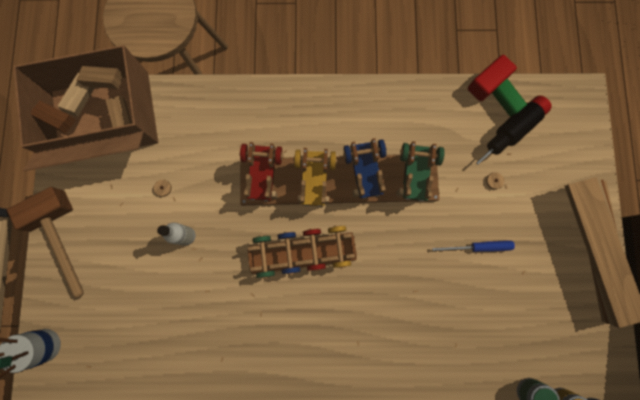

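View pics/side0.png

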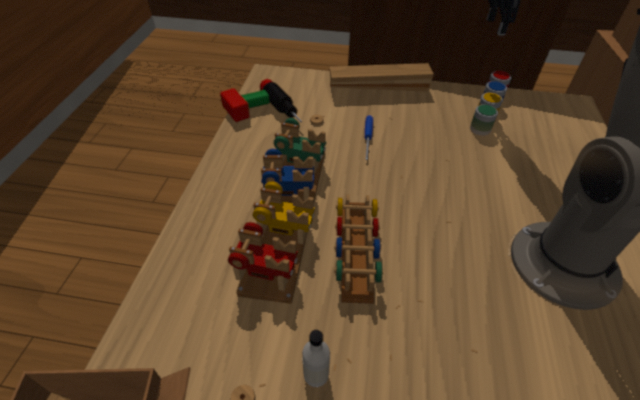

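The top view shows the cars red, yellow, blue and green from left to right (rows 140–205, columns 240–440). The rack holds green, blue, red and yellow from left to right (rows 228–275, columns 250–355), and the bottle is at (178, 233). The side view shows both rows clearly.

```bash
cat > h.py <<'E'
import numpy as np,cv2
HUE={'red':[(0,6),(172,180)],'yellow':[(21,32)],'green':[(60,92)],'blue':[(105,125)]}
def mask(rgb,c):
    h=cv2.cvtColor(rgb,cv2.COLOR_RGB2HSV)
    m=sum((h[...,0]>=a)&(h[...,0]<=b) for a,b in HUE[c])>0
    return (m&(h[...,1]>(150 if c!='green' else 90))&(h[...,2]>40)).astype(np.uint8)
def world(f,v,u,d=None):
    d=f['depth'][v,u] if d is None else d
    K=f['K'];p=np.stack([(u-K[0,2])/K[0,0]*d,(v-K[1,2])/K[1,1]*d,d],-1)
    return (p-f['t'])@f['R']
def cast(f,u,v,z):
    K=f['K'];r=np.array([(u-K[0,2])/K[0,0],(v-K[1,2])/K[1,1],1])@f['R'];c=-f['t']@f['R']
    return c+r*(z-c[2])/r[2]
E
python3 - <<'E'
from h import *
F={n:dict(np.load(f'pics/{n}0.npz')) for n in('top','side')}
for n,f in F.items():
  for c in HUE:
    k,l,s,cen=cv2.connectedComponentsWithStats(mask(f['color'],c),connectivity=8)
    for i in range(1,k):
      if s[i,4]<15: continue
      v,u=np.nonzero(l==i);p=world(f,v,u);m=np.median(p,0)
      if not(.3<m[0]<.85 and abs(m[1])<.35):continue
      print(n,c,s[i,4],cen[i].round(1),m.round(4),'z95',np.percentile(p[:,2],95).round(3), 'cast61',cast(f,*cen[i],.07).round(3)[:2])
t=F['top']['color'][130:285,230:450];s=F['side']['color'][105:305,215:395]
cv2.imwrite('pics/t1.png',cv2.resize(t,None,fx=3.6,fy=3.6,interpolation=2)[...,::-1])
cv2.imwrite('pics/s1.png',cv2.resize(s,None,fx=3,fy=3,interpolation=2)[...,::-1])
E
```

```text
top red 77 [243.2 152.4] [0.6972 0.1859 0.1193] z95 0.123 cast61 [0.711 0.195]
top red 65 [261.4 148.5] [0.7171 0.1505 0.0802] z95 0.084 cast61 [0.721 0.151]
top red 81 [277.4 155.1] [0.6898 0.1065 0.1198] z95 0.124 cast61 [0.704 0.112]
top red 684 [259.1 177.2] [0.6521 0.1542 0.08  ] z95 0.083 cast61 [0.65  0.155]
top red 62 [312.  231.9] [0.5171 0.0279 0.0795] z95 0.085 cast61 [0.518 0.028]
top red 77 [316.7 266.6] [0.4366 0.0164 0.0804] z95 0.084 cast61 [0.438 0.017]
top green 16 [405.8 148.2] [ 0.7042 -0.1873  0.1214] z95 0.126 cast61 [ 0.721 -0.199]
top green 291 [416.4 178.4] [ 0.6492 -0.217   0.0803] z95 0.083 cast61 [ 0.646 -0.222]
top green 18 [263.5 238.5] [0.5019 0.1405 0.081 ] z95 0.084 cast61 [0.503 0.142]
side red 78 [339.2 225.6] [0.5189 0.045  0.0768] z95 0.084 cast61 [0.519 0.039]
side red 85 [375.  226.8] [0.4397 0.0331 0.0756] z95 0.082 cast61 [0.44  0.028]
side red 123 [253.3 227. ] [0.6924 0.1129 0.1162] z95 0.122 cast61 [0.709 0.077]
side red 26 [239.5 244.5] [0.7214 0.1369 0.08  ] z95 0.082 cast61 [0.724 0.13 ]
side red 1147 [263.7 260.4] [0.6627 0.1739 0.0797]
[... 695 characters left out ...]
 0.081 cast61 [ 0.604 -0.222]
side green 60 [338.8 268. ] [0.5035 0.1581 0.0799] z95 0.084 cast61 [0.504 0.151]
side green 65 [378.3 268.8] [0.4236 0.145  0.0794] z95 0.083 cast61 [0.423 0.139]
side blue 46 [273.2 151.7] [ 0.7117 -0.1288  0.1175] z95 0.122 cast61 [ 0.729 -0.183]
side blue 291 [291.  179.6] [ 0.6646 -0.0804  0.0766] z95 0.081 cast61 [ 0.659 -0.087]
side blue 20 [302.2 170.6] [ 0.6347 -0.1148  0.0796] z95 0.082 cast61 [ 0.638 -0.125]
side blue 82 [269.3 175.4] [ 0.7011 -0.0475  0.1169] z95 0.122 cast61 [ 0.716 -0.092]
side blue 57 [338.7 247. ] [0.5115 0.1038 0.0768] z95 0.083 cast61 [0.512 0.098]
side blue 66 [376.4 247.5] [0.432  0.0909 0.0788] z95 0.083 cast61 [0.432 0.085]
```

View pics/t1.png

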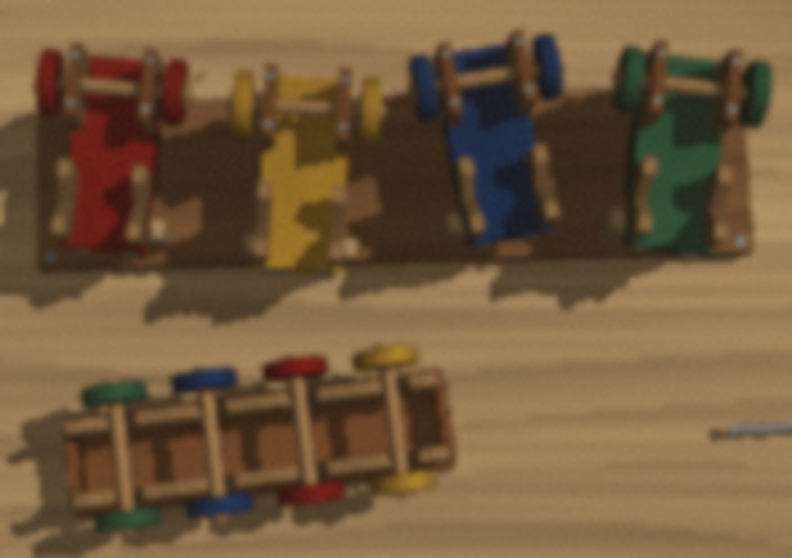

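View pics/s1.png

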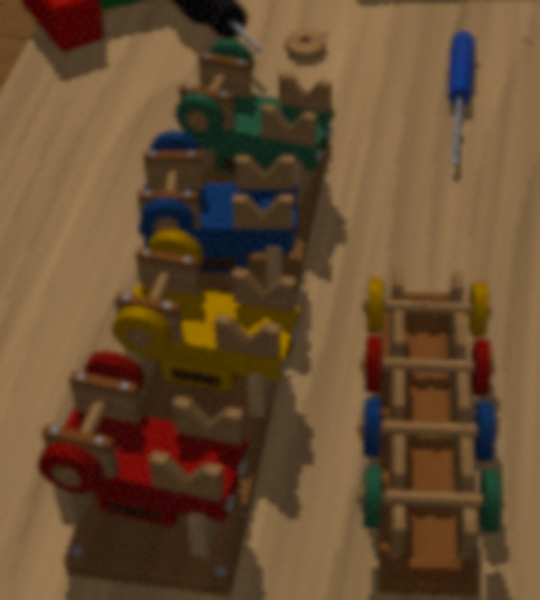

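The crops show the notched blocks at each nose and the bare axles across the rack rails. Depth agrees with the known heights, so I'll fit axles, blocks and rear wheels from the depth clouds of each view.

```bash
cat > m.py <<'E'
from h import *
F={n:dict(np.load(f'pics/{n}0.npz')) for n in('top','side')}
P={}
for n,f in F.items():
    v,u=np.mgrid[0:400,0:640];P[n]=world(f,v.ravel(),u.ravel())[f['depth'].ravel()>0]
def clusters(p,res=.002,amin=5):
    g=np.floor((p[:,:2]-[.3,-.4])/res).astype(int);im=np.zeros((300,400),np.uint8)
    ok=(g>=0).all(1)&(g[:,0]<300)&(g[:,1]<400);p=p[ok];g=g[ok];im[g[:,0],g[:,1]]=1
    im=cv2.morphologyEx(im,cv2.MORPH_CLOSE,np.ones((3,3)))
    k,l=cv2.connectedComponents(im);L=l[g[:,0],g[:,1]]
    return [p[L==i] for i in range(1,k) if (L==i).sum()>=amin]
E
python3 - <<'E'
from m import *
for n,p in P.items():
    box=(p[:,0]>.59)&(p[:,0]<.85)&(abs(p[:,1])<.32)
    for nm,b in(('front',box&(p[:,0]<.68)&(p[:,2]>.088)&(p[:,2]<.118)),('rearwheel/top',box&(p[:,2]>.113)&(p[:,0]>.65))):
        for c in clusters(p[b],.003,12):
            r=cv2.minAreaRect(c[:,:2].astype(np.float32))
            print(n,nm,len(c),'ctr',np.array(r[0]).round(4),'size',np.array(r[1]).round(3),round(r[2],1),'zmax',np.percentile(c[:,2],95).round(4))
    b=(p[:,0]>.36)&(p[:,0]<.56)&(abs(p[:,1])<.2)&(p[:,2]>.05)
    q=p[b];print(n,'rack z hist',np.histogram(q[:,2],np.arange(.05,.09,.004)))
E
```

```text
top front 62 ctr [0.612  0.0011] size [0.007 0.04 ] 89.7 zmax 0.1119
top front 72 ctr [0.6131 0.0487] size [0.008 0.044] 86.8 zmax 0.1125
top front 112 ctr [ 0.62   -0.2433] size [0.008 0.047] 83.2 zmax 0.1126
top front 98 ctr [0.6208 0.129 ] size [0.008 0.048] 85.2 zmax 0.1128
top front 109 ctr [ 0.6261 -0.1956] size [0.008 0.048] 82.6 zmax 0.113
top front 98 ctr [ 0.6261 -0.0838] size [0.048 0.008] 9.8 zmax 0.1137
top front 104 ctr [0.6245 0.1771] size [0.009 0.048] 84.9 zmax 0.1128
top front 99 ctr [ 0.6343 -0.1311] size [0.048 0.009] 10.6 zmax 0.1133
top front 69 ctr [ 0.6699 -0.0119] size [0.02  0.033] 0.0 zmax 0.1166
top front 70 ctr [0.6711 0.0543] size [0.025 0.018] 87.5 zmax 0.1176
top front 63 ctr [ 0.6756 -0.2593] size [0.027 0.008] 89.2 zmax 0.1164
top front 14 ctr [ 0.6789 -0.2018] size [0.007 0.003] 78.3 zmax 0.1149
top front 28 ctr [ 0.678 -0.065] size [0.003 0.027] 1.6 zmax 0.1157
top front 48 ctr [0.676  0.1155] size [0.028 0.007] 89.3 zmax 0.1172
top front 17 ctr [0.6782 0.1725] size [0.008 0.003] 80.5 zmax 0.1165
top rearwheel/top 140 ctr [ 0.6834 -0.0127] size [0.
[... 1759 characters left out ...]
top 150 ctr [0.6884 0.0569] size [0.028 0.048] 85.9 zmax 0.1224
side rearwheel/top 89 ctr [ 0.6953 -0.2586] size [0.028 0.048] 80.3 zmax 0.1219
side rearwheel/top 169 ctr [0.6968 0.1166] size [0.028 0.046] 85.2 zmax 0.1223
side rearwheel/top 99 ctr [ 0.7033 -0.1931] size [0.03  0.048] 87.8 zmax 0.1224
side rearwheel/top 134 ctr [ 0.7013 -0.0591] size [0.046 0.031] 10.8 zmax 0.1221
side rearwheel/top 199 ctr [0.7028 0.1832] size [0.028 0.048] 86.2 zmax 0.1226
side rearwheel/top 115 ctr [ 0.7119 -0.1263] size [0.047 0.032] 6.8 zmax 0.1223
side rack z hist (array([ 50,  76, 224, 526, 368, 414, 150, 291,  92]), array([0.05 , 0.054, 0.058, 0.062, 0.066, 0.07 , 0.074, 0.078, 0.082,
       0.086]))
```

```bash
python3 - <<'E'
from m import *
for n,p in P.items():
    b=(p[:,0]>.56)&(p[:,0]<.64)&(p[:,1]>-.02)&(p[:,1]<.075)&(p[:,2]>.088)&(p[:,2]<.118)
    cs=[cv2.minAreaRect(c[:,:2].astype(np.float32)) for c in clusters(p[b],.003,20)]
    print(n,'yellow',[(np.round(r[0],4),np.round(r[1],3)) for r in cs])
    # rack wheels: tops above rails
    b=(p[:,0]>.38)&(p[:,0]<.55)&(abs(p[:,1])<.19)&(p[:,2]>.074)&(p[:,2]<.09)
    w=[]
    for c in clusters(p[b],.003,12):
        r=cv2.minAreaRect(c[:,:2].astype(np.float32));w.append(r[0]);print(n,len(c),np.round(r[0],4),np.round(r[1],3),round(r[2],1),np.percentile(c[:,2],95).round(4))
    w=np.array(w)
    if len(w)==8:
        a=w[w[:,0]>.47];c=w[w[:,0]<.47];a=a[a[:,1].argsort()[::-1]];c=c[c[:,1].argsort()[::-1]]
        for i,col in enumerate(('green','blue','red','yellow')):
            mid=(a[i]+c[i])/2;d=a[i]-c[i];u=d/np.hypot(*d)
            q=p[(abs((p[:,:2]-mid)@u)<.017)&(abs((p[:,:2]-mid)@[-u[1],u[0]])<.012)&(p[:,2]>.05)]
            print(col,'mid',mid.round(4),'len',np.hypot(*d).round(4),'ang',np.degrees(np.arctan2(d[1],d[0])).round(1),'axle pts',len(q),q[:,:2].mean(0).round(4),'top z',np.percentile(q[:,2],[75,90,95]).round(4))
E
```

```text
top yellow [(array([0.6078, 0.0011]), array([0.007, 0.048])), (array([0.6108, 0.0488]), array([0.008, 0.049]))]
top 77 [0.4211 0.1374] [0.012 0.036] 7.9 0.0844
top 78 [0.4301 0.078 ] [0.012 0.035] 7.7 0.0855
top 77 [0.441  0.0198] [0.019 0.035] 9.4 0.0839
top 74 [ 0.4496 -0.0437] [0.021 0.04 ] 7.9 0.0845
top 75 [0.5021 0.147 ] [0.012 0.033] 0.5 0.0833
top 77 [0.5111 0.0886] [0.012 0.034] 7.2 0.0839
top 79 [ 0.5206 -0.0349] [0.021 0.042] 1.0 0.0842
top 76 [0.5183 0.0292] [0.012 0.035] 1.1 0.0841
green mid [0.4616 0.1422] len 0.0816 ang 6.8 axle pts 61 [0.4616 0.1422] top z [0.0658 0.0666 0.0673]
blue mid [0.4706 0.0833] len 0.0817 ang 7.4 axle pts 62 [0.4707 0.0832] top z [0.0661 0.0673 0.0676]
red mid [0.4796 0.0245] len 0.0779 ang 6.9 axle pts 65 [0.4811 0.0243] top z [0.066  0.0669 0.0671]
yellow mid [ 0.4851 -0.0393] len 0.0716 ang 7.0 axle pts 62 [ 0.4844 -0.0357] top z [0.0659 0.0668 0.0677]
side yellow [(array([0.6091, 0.004 ]), array([0.012, 0.047])), (array([0.6116, 0.0522]), array([0.011, 0.047]))]
side 85 [0.4228 0.1396] [0.012 0.033] 5.3 0.0828
side 73 [0.4314 0.0822] [0.013 0.031] 6.3 0.083
side 61 [0.44   0.0209] [0.015 0.035] 21.0 0.0838
side 53 [ 0.4459 -0.0359] [0.01  0.031] 5.3 0.0835
side 79 [0.5029 0.1518] [0.011 0.031] 8.1 0.0838
side 63 [0.5125 0.0922] [0.009 0.033] 8.1 0.0832
side 63 [0.5199 0.0332] [0.011 0.036] 8.3 0.0836
side 53 [ 0.5274 -0.0274] [0.01  0.034] 8.2 0.0832
green mid [0.4629 0.1457] len 0.081 ang 8.6 axle pts 75 [0.4625 0.1467] top z [0.0654 0.0666 0.0668]
blue mid [0.472  0.0872] len 0.0817 ang 7.0 axle pts 69 [0.4718 0.0875] top z [0.0652 0.0662 0.0665]
red mid [0.4799 0.027 ] len 0.0809 ang 8.7 axle pts 63 [0.4804 0.0284] top z [0.065  0.0662 0.0665]
yellow mid [ 0.4867 -0.0317] len 0.0819 ang 5.9 axle pts 63 [ 0.4862 -0.032 ] top z [0.065  0.0656 0.0669]
```

```bash
cat > plan.py <<'E'
import sys,numpy as np
from scipy.spatial.transform import Rotation as R
from bench import status
SET=dict(green=(.462,.1443,7.3),blue=(.4712,.0852,7.3),red=(.480,.0263,7.3),yellow=(.4862,-.0335,7.3))
CAR=dict(red=(.6234,.1543,-4.6),yellow=(.6098,.0265,-3.5),blue=(.631,-.106,9.5),green=(.6242,-.218,-7.2))
o=status.get_obs();p=o['tcp_pos'];r=R.from_rotvec(o['orientation']).as_matrix()
def go(name,x,y,z,ang):
    a=np.degrees(np.arctan2(r[1,0],r[0,0]));d=(ang-a+90)%180-90
    s=r.T@(np.array([x,y,z])-p)*100
    print(name,'shift cm',s.round(2),'yaw',round(-d,1),'(alt',round(-d+(180 if d>0 else -180),1),')')
print('t',round(o['clock'],2),'tcp',p.round(4),'joints',o['joints'].round(2),'F',o['contact_force'].round(1),'w',round(o['grip_width'],4),'tilt',r[2].round(4))
for a in sys.argv[1:]:
    k,z=a.split('@');w,c=k.split('-')
    x,y,g=(SET if w=='set' else CAR)[c]
    go(a,x,y,float(z),g+(90 if w=='car' else 0))
E
python3 plan.py set-yellow@.2 set-green@.2 car-yellow@.2
```

```text
t 0.1 tcp [ 0.1569 -0.656   0.2554] joints [ 1.23  0.48  0.02  1.56 -0.01  1.11 -0.08] F [-0.4  0.1 -0.5] w 0.0855 tilt [-1.0e-04 -1.6e-03 -1.0e+00]
set-yellow@.2 shift cm [ 46.51 -52.87   5.62] yaw 6.2 (alt -173.8 )
set-green@.2 shift cm [ 48.29 -70.73   5.65] yaw 6.2 (alt -173.8 )
car-yellow@.2 shift cm [ 59.93 -55.83   5.62] yaw -73.0 (alt 107.0 )
```

send_rows --steps '[{"dx": 20, "dy": -22.5, "dz": 1, "yaw": 6.2, "gripper": 0.5}, {"dx": 20, "dy": -22.5, "dz": 1, "yaw": 6.2, "gripper": 0.5}, {"dx": 20, "dy": -22.5, "dz": 1, "yaw": 6.2, "gripper": 0.5}, {"dx": 20, "dy": -22.5, "dz": 1, "yaw": 6.2, "gripper": 0.5}, {"dx": 20, "dy": -22.5, "dz": 1, "yaw": 6.2, "gripper": 0.5}]'

```text
clock: 0.72
tcp_pos: [0.3001, -0.3886, 0.2461]
orientation: [-3.135, -0.201, 0.0]
contact_force: [-0.0, 0.4, 0.7]
grip_width: 0.0425
gripper_force: 0.0
```

```bash
python3 plan.py set-yellow@.18
```

```text
t 0.72 tcp [ 0.3001 -0.3886  0.2461] joints [ 0.86  0.19 -0.08  1.99  0.02  0.96 -0.68] F [-0.   0.4  0.7] w 0.0425 tilt [-1.e-04 -5.e-04 -1.e+00]
set-yellow@.18 shift cm [ 22.99 -32.83   6.62] yaw 0.0 (alt -180.0 )
```

send_rows --steps '[{"dx": 23, "dy": -32.8, "dz": 5}, {"dx": 23, "dy": -32.8, "dz": 5}, {"dx": 23, "dy": -32.8, "dz": 5}, {"dx": 23, "dy": -32.8, "dz": 5}, {"dx": 23, "dy": -32.8, "dz": 5}]'

```text
validation failed for argument at $.st...
```

```bash
python3 plan.py set-yellow@.12
```

```text
t 0.72 tcp [ 0.3001 -0.3886  0.2461] joints [ 0.86  0.19 -0.08  1.99  0.02  0.96 -0.68] F [-0.   0.4  0.7] w 0.0425 tilt [-1.e-04 -5.e-04 -1.e+00]
set-yellow@.12 shift cm [ 23.   -32.83  12.62] yaw 0.0 (alt -180.0 )
```

send_rows --steps '[{"dx": 23, "dy": -32.8, "dz": 8, "yaw": 0, "gripper": 0.5}, {"dx": 23, "dy": -32.8, "dz": 8, "yaw": 0, "gripper": 0.5}, {"dx": 23, "dy": -32.8, "dz": 8, "yaw": 0, "gripper": 0.5}, {"dx": 23, "dy": -32.8, "dz": 8, "yaw": 0, "gripper": 0.5}, {"dx": 23, "dy": -32.8, "dz": 8, "yaw": 0, "gripper": 0.5}]'

```text
clock: 1.35
tcp_pos: [0.4426, -0.1183, 0.1848]
orientation: [3.135, 0.198, 0.0]
contact_force: [1.3, -0.8, 0.3]
grip_width: 0.0431
gripper_force: 0.0
```

```bash
python3 plan.py set-yellow@.12
```

```text
t 1.35 tcp [ 0.4426 -0.1183  0.1848] joints [ 0.4   0.23 -0.31  2.11  0.1   0.81 -1.42] F [ 1.3 -0.8  0.3] w 0.0431 tilt [ 3.e-04  3.e-04 -1.e+00]
set-yellow@.12 shift cm [ 5.39 -7.87  6.48] yaw -0.1 (alt 179.9 )
```

send_rows --steps '[{"dx": 5.4, "dy": -7.9, "dz": 4, "yaw": 0, "gripper": 0.5}, {"dx": 5.4, "dy": -7.9, "dz": 6.4, "yaw": 0, "gripper": 0.5}, {"dx": 5.4, "dy": -7.9, "dz": 6.4, "yaw": 0, "gripper": 0.5}, {"dx": 5.4, "dy": -7.9, "dz": 6.4, "yaw": 0, "gripper": 0.5}]'

```text
clock: 1.85
tcp_pos: [0.4852, -0.0356, 0.1211]
orientation: [3.135, 0.198, -0.002]
contact_force: [1.0, 0.1, -0.4]
grip_width: 0.0427
gripper_force: 0.0
```

```bash
python3 - <<'E'
from bench import imaging
import cv2,numpy as np
f=imaging.grab_frame('side')
cv2.imwrite('pics/s2.png',cv2.resize(f['color'][60:300,260:460],None,fx=2.5,fy=2.5,interpolation=2)[...,::-1])
E
python3 plan.py set-yellow@.071
```

```text
t 1.9 tcp [ 0.4855 -0.0362  0.1216] joints [ 0.22  0.38 -0.33  2.1   0.19  0.69 -1.68] F [ 0.4  0.1 -0.4] w 0.0427 tilt [ 1.e-04  8.e-04 -1.e+00]
set-yellow@.071 shift cm [ 0.1  -0.26  5.06] yaw -0.1 (alt 179.9 )
```

View pics/s2.png

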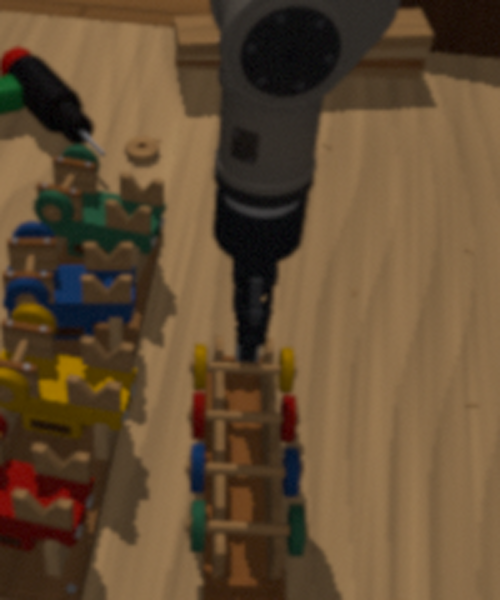

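The gripper hangs centred between the rails over the yellow axle, at about (250, 360) in the crop, so I'll descend and grip.

send_rows --steps '[{"dx": 0.1, "dy": -0.25, "dz": 3, "yaw": 0, "gripper": 0.5}, {"dx": 0.1, "dy": -0.25, "dz": 5, "yaw": 0, "gripper": 0.5}, {"dx": 0.1, "dy": -0.25, "dz": 5, "yaw": 0, "gripper": 0.5}, {"dx": 0.1, "dy": -0.25, "dz": 5, "yaw": 0, "gripper": 0}, {"dx": 0.1, "dy": -0.25, "dz": 5, "yaw": 0, "gripper": 0}]' --force 40

```text
clock: 2.52
tcp_pos: [0.4873, -0.0333, 0.0724]
orientation: [3.134, 0.197, 0.004]
contact_force: [0.7, -3.2, 1.3]
grip_width: 0.0088
gripper_force: 38.9
```

send_rows --steps '[{"dx": 0, "dy": 0, "dz": 0, "yaw": 0, "gripper": 0}, {"dx": 0, "dy": 0, "dz": 0, "yaw": 0, "gripper": 0}, {"dx": 0, "dy": 0, "dz": -3, "yaw": 0, "gripper": 0}]'

```text
clock: 2.9
tcp_pos: [0.4851, -0.0323, 0.1004]
orientation: [-3.135, -0.198, 0.005]
contact_force: [-0.2, -0.3, -0.2]
grip_width: 0.0083
gripper_force: 39.1
```

```bash
python3 plan.py set-yellow@.071 car-yellow@.19
```

```text
t 2.9 tcp [ 0.4851 -0.0323  0.1004] joints [ 0.21  0.41 -0.32  2.11  0.21  0.65 -1.7 ] F [-0.2 -0.3 -0.2] w 0.0083 tilt [-3.4e-03 -7.0e-04 -1.0e+00]
set-yellow@.071 shift cm [0.11 0.13 2.94] yaw -0.1 (alt 179.9 )
car-yellow@.19 shift cm [13.09 -4.27 -9.  ] yaw -79.3 (alt 100.7 )
```

send_rows --steps '[{"dx": 0, "dy": 0, "dz": -6, "yaw": 0, "gripper": 0}, {"dx": 2, "dy": -0.5, "dz": -9, "yaw": -10, "gripper": 0}, {"dx": 6, "dy": -2, "dz": -9, "yaw": -20, "gripper": 0}, {"dx": 10, "dy": -3.5, "dz": -9, "yaw": -30, "gripper": 0}, {"dx": 13.1, "dy": -4.3, "dz": -9, "yaw": -40, "gripper": 0}]'

```text
clock: 3.52
tcp_pos: [0.6121, 0.0286, 0.1916]
orientation: [-2.873, -1.269, -0.002]
contact_force: [-0.1, -0.1, 0.3]
grip_width: 0.0085
gripper_force: 39.1
```

send_rows --steps '[{"dx": 0, "dy": 0, "dz": 0, "yaw": -10, "gripper": 0}, {"dx": 0, "dy": 0, "dz": 0, "yaw": -20, "gripper": 0}, {"dx": 0, "dy": 0, "dz": 0, "yaw": -30, "gripper": 0}, {"dx": 0, "dy": 0, "dz": 0, "yaw": -39.3, "gripper": 0}, {"dx": 0, "dy": 0, "dz": 0, "yaw": -39.3, "gripper": 0}]'

```text
clock: 4.15
tcp_pos: [0.6106, 0.0271, 0.1911]
orientation: [-2.288, -2.151, -0.0]
contact_force: [0.4, 0.7, -0.3]
grip_width: 0.0084
gripper_force: 39.1
```

```bash
cat > look.py <<'E'
import sys
from h import *
from bench import imaging
# gripped set: wheel colour pixels whose world z is near gripper; prints wheel clusters
for n in('top','side'):
    f=imaging.grab_frame(n);np.savez(f'pics/{n}_{sys.argv[1]}.npz',**f)
    v0,v1,u0,u1=(120,290,220,460) if n=='top' else (40,310,180,460)
    cv2.imwrite(f'pics/{n}_{sys.argv[1]}.png',cv2.resize(f['color'][v0:v1,u0:u1],None,fx=2,fy=2,interpolation=2)[...,::-1])
E
python3 look.py a; python3 plan.py car-yellow@.15; python3 -c "
import cv2,numpy as np
a=cv2.imread('pics/top_a.png');b=cv2.imread('pics/side_a.png');c=np.zeros((600,800,3),np.uint8)
a=cv2.resize(a,(380,270));c[:270,:380]=a;c[:540,:][:,380:380+420]=cv2.resize(b,(420,405)) if 0 else 0
c[:405,380:800]=cv2.resize(b,(420,405));cv2.imwrite('pics/ab_a.png',c[:410])"
```

```text
t 4.25 tcp [0.6108 0.027  0.1912] joints [ 0.33  0.52 -0.64  1.74  0.36  1.   -0.51] F [ 0.2  0.5 -0.5] w 0.0082 tilt [ 2.e-04 -1.e-04 -1.e+00]
car-yellow@.15 shift cm [-0.06 -0.09  4.12] yaw -0.1 (alt 179.9 )
```

View pics/ab_a.png

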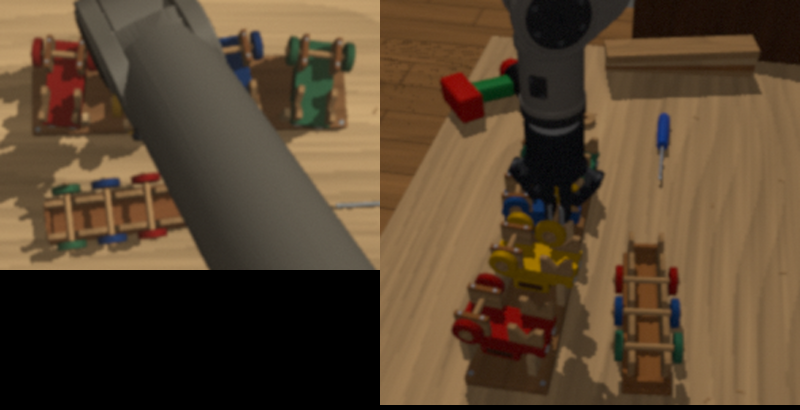

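The top view is blocked by the arm. The side view shows the yellow set gripped level over the yellow car's nose, at about (550, 232).

send_rows --steps '[{"dx": -0.05, "dy": -0.1, "dz": 4, "yaw": 0, "gripper": 0}, {"dx": -0.05, "dy": -0.1, "dz": 6.5, "yaw": 0, "gripper": 0}, {"dx": -0.05, "dy": -0.1, "dz": 7.5, "yaw": 0, "gripper": 0}, {"dx": -0.05, "dy": -0.1, "dz": 7.8, "yaw": 0, "gripper": 0}, {"dx": -0.05, "dy": -0.1, "dz": 7.9, "yaw": 0, "gripper": 0}]'

```text
clock: 4.88
tcp_pos: [0.6101, 0.0267, 0.1129]
orientation: [2.287, 2.153, 0.001]
contact_force: [-2.3, 0.0, 3.0]
grip_width: 0.0083
gripper_force: 39.4
```

send_rows --steps '[{"dx": 0, "dy": 0, "dz": 0, "yaw": 0, "gripper": 0}, {"dx": 0, "dy": 0, "dz": 0.1, "yaw": 0, "gripper": 0}]'

```text
clock: 5.12
tcp_pos: [0.6101, 0.0267, 0.1125]
orientation: [2.287, 2.153, 0.001]
contact_force: [-5.7, -0.3, 12.9]
grip_width: 0.0079
gripper_force: 40.5
```

```bash
python3 plan.py car-yellow@.112
```

```text
t 5.12 tcp [0.6101 0.0267 0.1125] joints [ 0.29  0.61 -0.59  1.8   0.43  0.86 -0.57] F [-5.7 -0.3 12.9] w 0.0079 tilt [-3.e-04  1.e-03 -1.e+00]
car-yellow@.112 shift cm [-0.03 -0.03  0.05] yaw 0.0 (alt -180.0 )
```

send_rows --steps '[{"dx": 0, "dy": 0, "dz": 0, "yaw": 0, "gripper": 0.4}, {"dx": 0, "dy": 0, "dz": 0, "yaw": 0, "gripper": 0.4}, {"dx": 0, "dy": 0, "dz": 0, "yaw": 0, "gripper": 0.4}, {"dx": 0, "dy": 0, "dz": -3, "yaw": 0, "gripper": 0.4}, {"dx": 0, "dy": 0, "dz": -8, "yaw": 0, "gripper": 0.5}]'

```text
clock: 5.75
tcp_pos: [0.6087, 0.0262, 0.1902]
orientation: [-2.285, -2.152, 0.005]
contact_force: [0.2, 0.3, 0.5]
grip_width: 0.0426
gripper_force: 0.0
```

```bash
python3 plan.py set-red@.12
```

```text
t 5.75 tcp [0.6087 0.0262 0.1902] joints [ 0.33  0.52 -0.64  1.75  0.36  1.   -0.5 ] F [0.2 0.3 0.5] w 0.0426 tilt [-2.e-04 -4.e-03 -1.e+00]
set-red@.12 shift cm [ -0.76 -12.82   7.08] yaw 79.3 (alt -100.7 )
```

send_rows --steps '[{"dx": 0, "dy": -5, "dz": 0, "yaw": 10, "gripper": 0.5}, {"dx": -0.4, "dy": -10, "dz": 0, "yaw": 20, "gripper": 0.5}, {"dx": -0.75, "dy": -12.8, "dz": 0, "yaw": 30, "gripper": 0.5}, {"dx": -0.75, "dy": -12.8, "dz": 0, "yaw": 40, "gripper": 0.5}, {"dx": -0.75, "dy": -12.8, "dz": 0, "yaw": 50, "gripper": 0.5}]'

```text
clock: 6.38
tcp_pos: [0.4814, 0.0266, 0.1914]
orientation: [2.985, 0.976, 0.001]
contact_force: [1.1, -0.5, -0.2]
grip_width: 0.0426
gripper_force: 0.0
```

send_rows --steps '[{"dx": 0, "dy": 0, "dz": 0, "yaw": 10, "gripper": 0.5}, {"dx": 0, "dy": 0, "dz": 0, "yaw": 20, "gripper": 0.5}, {"dx": 0, "dy": 0, "dz": 4, "yaw": 29.3, "gripper": 0.5}, {"dx": 0, "dy": 0, "dz": 7, "yaw": 29.3, "gripper": 0.5}, {"dx": 0, "dy": 0, "dz": 7, "yaw": 29.3, "gripper": 0.5}]'

```text
clock: 7.0
tcp_pos: [0.4801, 0.0267, 0.1195]
orientation: [-3.135, -0.2, 0.007]
contact_force: [-0.2, 0.2, -0.2]
grip_width: 0.0427
gripper_force: 0.0
```

```bash
python3 look.py b; python3 - <<'E'
from h import *
f=dict(np.load('pics/top_b.npz'));v,u=np.mgrid[0:400,0:640];p=world(f,v.ravel(),u.ravel())
# yellow set on its car: points in car frame
c=np.array([.6098,.0265]);a=np.radians(-3.5);ex=np.array([np.cos(a),np.sin(a)]);ey=np.array([-ex[1],ex[0]])
q=p[:,:2]-c;X=q@ex;Y=q@ey
for n in('top','side'):
    f=dict(np.load(f'pics/{n}_b.npz'));p=world(f,v.ravel(),u.ravel());q=p[:,:2]-c;X=q@ex;Y=q@ey
    for s in(1,-1):
        b=(abs(X)<.03)&(Y*s>.031)&(Y*s<.055)&(p[:,2]>.105)&(p[:,2]<.13);print(n,s,b.sum(),X[b].mean().round(4),Y[b].mean().round(4),np.percentile(p[b,2],95).round(4) if b.any() else '')
E
python3 plan.py set-red@.071
```

```text
top 1 104 -0.0022 0.0372 0.1235
top -1 112 -0.002 -0.0444 0.1236
side 1 153 -0.0011 0.0426 0.1218
side -1 128 0.0004 -0.0392 0.1228
t 7.1 tcp [0.4821 0.027  0.1218] joints [ 0.15  0.38 -0.4   2.1   0.23  0.7  -1.84] F [ 0.4 -0.9 -0.5] w 0.0429 tilt [ 5.e-04 -2.e-04 -1.e+00]
set-red@.071 shift cm [-0.22  0.04  5.08] yaw -0.0 (alt 180.0 )
```

View pics/side_b.png

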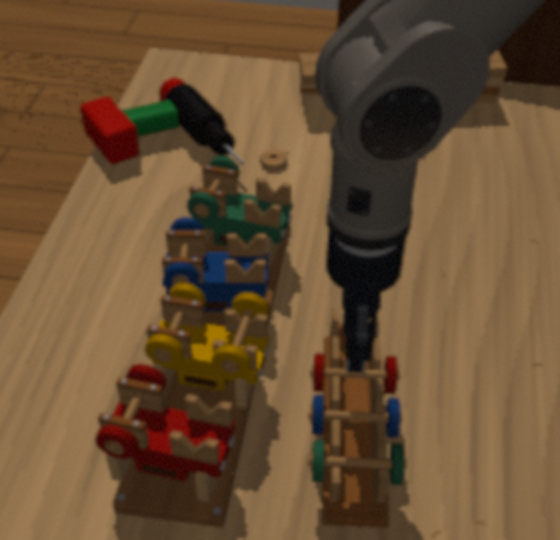

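The yellow set sits home: its wheel tops are at 0.123 m, about 1 mm from centre. The gripper is over the red axle.

send_rows --steps '[{"dx": -0.15, "dy": 0, "dz": 3, "yaw": 0, "gripper": 0.5}, {"dx": -0.15, "dy": 0, "dz": 5, "yaw": 0, "gripper": 0.5}, {"dx": -0.15, "dy": 0, "dz": 5, "yaw": 0, "gripper": 0.5}, {"dx": -0.15, "dy": 0, "dz": 5, "yaw": 0, "gripper": 0}, {"dx": -0.15, "dy": 0, "dz": 5, "yaw": 0, "gripper": 0}]'

```text
clock: 7.72
tcp_pos: [0.4812, 0.0263, 0.0724]
orientation: [3.135, 0.198, 0.004]
contact_force: [0.9, -2.7, 2.8]
grip_width: 0.0084
gripper_force: 38.8
```

send_rows --steps '[{"dx": 0, "dy": 0, "dz": 0, "yaw": 0, "gripper": 0}, {"dx": 0, "dy": 0, "dz": 0, "yaw": 0, "gripper": 0}, {"dx": 0, "dy": 0, "dz": -3, "yaw": 0, "gripper": 0}, {"dx": 0, "dy": 0, "dz": -8, "yaw": 0, "gripper": 0}, {"dx": 0, "dy": 0, "dz": -12, "yaw": 0, "gripper": 0}]'

```text
clock: 8.35
tcp_pos: [0.4802, 0.0268, 0.1931]
orientation: [-3.135, -0.199, -0.002]
contact_force: [0.5, -0.3, -0.8]
grip_width: 0.0083
gripper_force: 39.1
```

```bash
python3 plan.py car-red@.19
```

```text
t 8.35 tcp [0.4802 0.0268 0.1931] joints [ 0.2   0.27 -0.45  2.05  0.15  0.85 -1.78] F [ 0.5 -0.3 -0.8] w 0.0083 tilt [ 1.e-03 -2.e-04 -1.e+00]
car-red@.19 shift cm [ 15.82 -10.84   0.33] yaw -78.1 (alt 101.9 )
```

send_rows --steps '[{"dx": 4, "dy": -2.8, "dz": 0, "yaw": -10, "gripper": 0}, {"dx": 8, "dy": -5.6, "dz": 0, "yaw": -20, "gripper": 0}, {"dx": 12, "dy": -8.4, "dz": 0.3, "yaw": -30, "gripper": 0}, {"dx": 15.8, "dy": -10.8, "dz": 0.3, "yaw": -40, "gripper": 0}, {"dx": 15.8, "dy": -10.8, "dz": 0.3, "yaw": -50, "gripper": 0}]'

```text
clock: 8.98
tcp_pos: [0.6247, 0.157, 0.1882]
orientation: [-2.749, -1.515, -0.003]
contact_force: [-0.9, -0.8, -1.1]
grip_width: 0.008
gripper_force: 39.2
```

send_rows --steps '[{"dx": 0, "dy": 0, "dz": 0, "yaw": -10, "gripper": 0}, {"dx": 0, "dy": 0, "dz": 0, "yaw": -20, "gripper": 0}, {"dx": 0, "dy": 0, "dz": 0, "yaw": -28.1, "gripper": 0}, {"dx": 0, "dy": 0, "dz": 0, "yaw": -28.1, "gripper": 0}, {"dx": 0, "dy": 0, "dz": 0, "yaw": -28.1, "gripper": 0}]'

```text
clock: 9.6
tcp_pos: [0.6232, 0.1536, 0.1882]
orientation: [-2.313, -2.126, 0.0]
contact_force: [0.1, 0.9, -0.3]
grip_width: 0.0084
gripper_force: 39.1
```

```bash
python3 plan.py car-red@.1122
```

```text
t 9.6 tcp [0.6232 0.1536 0.1882] joints [ 0.16  0.59 -0.71  1.67  0.43  1.05 -0.77] F [ 0.1  0.9 -0.3] w 0.0084 tilt [-0.e+00 -1.e-04 -1.e+00]
car-red@.1122 shift cm [0.08 0.02 7.6 ] yaw -0.2 (alt 179.8 )
```

send_rows --steps '[{"dx": 0.1, "dy": 0, "dz": 3.8, "yaw": 0, "gripper": 0}, {"dx": 0.1, "dy": 0, "dz": 6.3, "yaw": 0, "gripper": 0}, {"dx": 0.1, "dy": 0, "dz": 7.2, "yaw": 0, "gripper": 0}, {"dx": 0.1, "dy": 0, "dz": 7.5, "yaw": 0, "gripper": 0}, {"dx": 0.1, "dy": 0, "dz": 7.6, "yaw": 0, "gripper": 0}]'

```text
clock: 10.22
tcp_pos: [0.6237, 0.1549, 0.113]
orientation: [2.31, 2.129, 0.002]
contact_force: [-1.9, -0.2, 2.3]
grip_width: 0.0079
gripper_force: 39.4
```

send_rows --steps '[{"dx": 0, "dy": 0, "dz": 0, "yaw": 0, "gripper": 0}, {"dx": 0, "dy": 0, "dz": 0.1, "yaw": 0, "gripper": 0}]'

```text
clock: 10.48
tcp_pos: [0.6235, 0.155, 0.1124]
orientation: [2.309, 2.129, 0.001]
contact_force: [-4.4, -2.1, 9.0]
grip_width: 0.0082
gripper_force: 40.2
```

send_rows --steps '[{"dx": 0, "dy": 0, "dz": 0, "yaw": 0, "gripper": 0.4}, {"dx": 0, "dy": 0, "dz": 0, "yaw": 0, "gripper": 0.4}, {"dx": 0, "dy": 0, "dz": 0, "yaw": 0, "gripper": 0.4}, {"dx": 0, "dy": 0, "dz": -3, "yaw": 0, "gripper": 0.4}, {"dx": 0, "dy": 0, "dz": -8, "yaw": 0, "gripper": 0.5}]'

```text
clock: 11.1
tcp_pos: [0.6222, 0.1539, 0.1901]
orientation: [-2.308, -2.128, 0.006]
contact_force: [0.2, 0.9, 1.1]
grip_width: 0.0428
gripper_force: 0.0
```

```bash
python3 plan.py set-blue@.12
```

```text
t 11.1 tcp [0.6222 0.1539 0.1901] joints [ 0.16  0.59 -0.71  1.66  0.43  1.06 -0.76] F [0.2 0.9 1.1] w 0.0428 tilt [-0.0013 -0.0039 -1.    ]
set-blue@.12 shift cm [ -8.06 -14.47   7.08] yaw 78.1 (alt -101.9 )
```

send_rows --steps '[{"dx": -2.7, "dy": -5, "dz": 0, "yaw": 10, "gripper": 0.5}, {"dx": -5.4, "dy": -10, "dz": 0, "yaw": 20, "gripper": 0.5}, {"dx": -8.05, "dy": -14.5, "dz": 0, "yaw": 30, "gripper": 0.5}, {"dx": -8.05, "dy": -14.5, "dz": 0, "yaw": 40, "gripper": 0.5}, {"dx": -8.05, "dy": -14.5, "dz": 0, "yaw": 50, "gripper": 0.5}]'

```text
clock: 11.72
tcp_pos: [0.4719, 0.0856, 0.1914]
orientation: [2.996, 0.944, 0.001]
contact_force: [-0.1, 0.4, -0.2]
grip_width: 0.0428
gripper_force: 0.0
```

send_rows --steps '[{"dx": 0, "dy": 0, "dz": 0, "yaw": 10, "gripper": 0.5}, {"dx": 0, "dy": 0, "dz": 0, "yaw": 20, "gripper": 0.5}, {"dx": 0, "dy": 0, "dz": 4, "yaw": 28.1, "gripper": 0.5}, {"dx": 0, "dy": 0, "dz": 7, "yaw": 28.1, "gripper": 0.5}, {"dx": 0, "dy": 0, "dz": 7, "yaw": 28.1, "gripper": 0.5}]'

```text
clock: 12.35
tcp_pos: [0.4707, 0.0859, 0.1195]
orientation: [3.135, 0.2, -0.007]
contact_force: [0.2, -0.9, 0.4]
grip_width: 0.0427
gripper_force: 0.0
```

```bash
python3 plan.py set-blue@.071
```

```text
t 12.35 tcp [0.4707 0.0859 0.1195] joints [ 0.09  0.39 -0.48  2.11  0.28  0.71 -2.01] F [ 0.2 -0.9  0.4] w 0.0427 tilt [-4.3e-03  2.0e-04 -1.0e+00]
set-blue@.071 shift cm [0.06 0.07 4.85] yaw 0.0 (alt -180.0 )
```

send_rows --steps '[{"dx": -0.1, "dy": 0.05, "dz": 3, "yaw": 0, "gripper": 0.5}, {"dx": -0.1, "dy": 0.05, "dz": 5, "yaw": 0, "gripper": 0.5}, {"dx": -0.1, "dy": 0.05, "dz": 5, "yaw": 0, "gripper": 0.5}, {"dx": -0.1, "dy": 0.05, "dz": 5, "yaw": 0, "gripper": 0}, {"dx": -0.1, "dy": 0.05, "dz": 5, "yaw": 0, "gripper": 0}]'

```text
clock: 12.98
tcp_pos: [0.4723, 0.0856, 0.0724]
orientation: [-3.135, -0.198, -0.004]
contact_force: [0.4, -0.8, 3.1]
grip_width: 0.0083
gripper_force: 38.7
```

send_rows --steps '[{"dx": 0, "dy": 0, "dz": 0, "yaw": 0, "gripper": 0}, {"dx": 0, "dy": 0, "dz": 0, "yaw": 0, "gripper": 0}, {"dx": 0, "dy": 0, "dz": -3, "yaw": 0, "gripper": 0}, {"dx": 0, "dy": 0, "dz": -8, "yaw": 0, "gripper": 0}, {"dx": 0, "dy": 0, "dz": -12, "yaw": 0, "gripper": 0}]'

```text
clock: 13.6
tcp_pos: [0.4714, 0.0857, 0.1931]
orientation: [-3.135, -0.199, -0.002]
contact_force: [0.8, -0.1, -1.0]
grip_width: 0.0082
gripper_force: 39.2
```

```bash
python3 plan.py car-blue@.19
```

```text
t 13.6 tcp [0.4714 0.0857 0.1931] joints [ 0.15  0.28 -0.53  2.05  0.19  0.86 -1.93] F [ 0.8 -0.1 -1. ] w 0.0082 tilt [ 1.e-03 -2.e-04 -1.e+00]
car-blue@.19 shift cm [13.4  21.03  0.32] yaw 87.8 (alt -92.2 )
```

send_rows --steps '[{"dx": 2.7, "dy": 4.2, "dz": 0, "yaw": -10, "gripper": 0}, {"dx": 5.4, "dy": 8.4, "dz": 0, "yaw": -20, "gripper": 0}, {"dx": 8.1, "dy": 12.6, "dz": 0.3, "yaw": -30, "gripper": 0}, {"dx": 10.8, "dy": 16.8, "dz": 0.3, "yaw": -40, "gripper": 0}, {"dx": 13.4, "dy": 21, "dz": 0.3, "yaw": -50, "gripper": 0}]'

```text
clock: 14.22
tcp_pos: [0.6316, -0.1072, 0.1884]
orientation: [2.753, 1.513, 0.0]
contact_force: [-0.4, 1.4, 0.1]
grip_width: 0.0081
gripper_force: 39.1
```

send_rows --steps '[{"dx": 0, "dy": 0, "dz": 0, "yaw": -10, "gripper": 0}, {"dx": 0, "dy": 0, "dz": 0, "yaw": -20, "gripper": 0}, {"dx": 0, "dy": 0, "dz": 0, "yaw": -30, "gripper": 0}, {"dx": 0, "dy": 0, "dz": 0, "yaw": -40, "gripper": 0}, {"dx": 0, "dy": 0, "dz": 0, "yaw": -42.2, "gripper": 0}]'

```text
clock: 14.85
tcp_pos: [0.6306, -0.1061, 0.1882]
orientation: [-2.031, -2.397, -0.0]
contact_force: [-0.5, -0.5, 0.6]
grip_width: 0.0084
gripper_force: 39.2
```

send_rows --steps '[{"dx": 0, "dy": 0, "dz": 0, "yaw": 0, "gripper": 0}, {"dx": 0, "dy": 0, "dz": 0, "yaw": 0, "gripper": 0}]'

```text
clock: 15.1
tcp_pos: [0.6308, -0.1059, 0.1882]
orientation: [2.033, 2.395, -0.0]
contact_force: [0.1, -0.4, -0.2]
grip_width: 0.0084
gripper_force: 39.2
```

```bash
python3 plan.py car-blue@.1122
```

```text
t 15.1 tcp [ 0.6308 -0.1059  0.1882] joints [ 0.6   0.6  -0.75  1.67  0.46  1.06 -0.13] F [ 0.1 -0.4 -0.2] w 0.0084 tilt [-2.e-04  0.e+00 -1.e+00]
car-blue@.1122 shift cm [-0.01  0.02  7.6 ] yaw -0.2 (alt 179.8 )
```

send_rows --steps '[{"dx": 0, "dy": 0, "dz": 3.8, "yaw": 0, "gripper": 0}, {"dx": 0, "dy": 0, "dz": 6.3, "yaw": 0, "gripper": 0}, {"dx": 0, "dy": 0, "dz": 7.2, "yaw": 0, "gripper": 0}, {"dx": 0, "dy": 0, "dz": 7.5, "yaw": 0, "gripper": 0}, {"dx": 0, "dy": 0, "dz": 7.6, "yaw": 0, "gripper": 0}]'

```text
clock: 15.72
tcp_pos: [0.6311, -0.1057, 0.113]
orientation: [2.031, 2.396, 0.0]
contact_force: [-4.2, 0.5, 4.0]
grip_width: 0.0084
gripper_force: 39.6
```

send_rows --steps '[{"dx": 0, "dy": 0, "dz": 0, "yaw": 0, "gripper": 0}, {"dx": 0, "dy": 0, "dz": 0.1, "yaw": 0, "gripper": 0}]'

```text
clock: 15.98
tcp_pos: [0.6311, -0.1058, 0.1127]
orientation: [2.03, 2.396, 0.0]
contact_force: [-6.7, 0.2, 13.5]
grip_width: 0.0081
gripper_force: 40.6
```

send_rows --steps '[{"dx": 0, "dy": 0, "dz": 0, "yaw": 0, "gripper": 0.4}, {"dx": 0, "dy": 0, "dz": 0, "yaw": 0, "gripper": 0.4}, {"dx": 0, "dy": 0, "dz": 0, "yaw": 0, "gripper": 0.4}, {"dx": 0, "dy": 0, "dz": -3, "yaw": 0, "gripper": 0.4}, {"dx": 0, "dy": 0, "dz": -8, "yaw": 0, "gripper": 0.5}]'

```text
clock: 16.6
tcp_pos: [0.6296, -0.1061, 0.1901]
orientation: [-2.029, -2.394, 0.003]
contact_force: [0.2, 0.2, 0.6]
grip_width: 0.0427
gripper_force: 0.0
```

```bash
python3 plan.py set-green@.12
```

```text
t 16.6 tcp [ 0.6296 -0.1061  0.1901] joints [ 0.6   0.6  -0.75  1.67  0.45  1.06 -0.13] F [0.2 0.2 0.6] w 0.0427 tilt [ 0.0014 -0.0037 -1.    ]
set-green@.12 shift cm [ 27.44 -12.39   7.1 ] yaw -87.9 (alt 92.1 )
```

send_rows --steps '[{"dx": 5.5, "dy": -2.5, "dz": 0, "yaw": 10, "gripper": 0.5}, {"dx": 11, "dy": -5, "dz": 0, "yaw": 20, "gripper": 0.5}, {"dx": 16.5, "dy": -7.5, "dz": 0, "yaw": 30, "gripper": 0.5}, {"dx": 22, "dy": -10, "dz": 0, "yaw": 40, "gripper": 0.5}, {"dx": 27.4, "dy": -12.4, "dz": 0, "yaw": 50, "gripper": 0.5}]'

```text
clock: 17.23
tcp_pos: [0.4624, 0.1456, 0.1914]
orientation: [2.857, 1.306, 0.001]
contact_force: [1.3, 0.5, 0.1]
grip_width: 0.0428
gripper_force: 0.0
```

send_rows --steps '[{"dx": 0, "dy": 0, "dz": 0, "yaw": 10, "gripper": 0.5}, {"dx": 0, "dy": 0, "dz": 0, "yaw": 20, "gripper": 0.5}, {"dx": 0, "dy": 0, "dz": 0, "yaw": 30, "gripper": 0.5}, {"dx": 0, "dy": 0, "dz": 4, "yaw": 40, "gripper": 0.5}, {"dx": 0, "dy": 0, "dz": 7, "yaw": 42.1, "gripper": 0.5}]'

```text
clock: 17.85
tcp_pos: [0.4635, 0.144, 0.1203]
orientation: [3.135, 0.197, 0.001]
contact_force: [0.4, 0.1, 0.3]
grip_width: 0.0426
gripper_force: 0.0
```

send_rows --steps '[{"dx": 0, "dy": 0, "dz": 0, "yaw": 0, "gripper": 0.5}, {"dx": 0, "dy": 0, "dz": 0, "yaw": 0, "gripper": 0.5}]'

```text
clock: 18.1
tcp_pos: [0.4641, 0.1445, 0.1221]
orientation: [-3.134, -0.203, -0.002]
contact_force: [0.1, -0.2, 0.3]
grip_width: 0.0428
gripper_force: 0.0
```

```bash
python3 plan.py set-green@.071
```

```text
t 18.1 tcp [0.4641 0.1445 0.1221] joints [-0.    0.4  -0.51  2.09  0.3   0.72 -2.15] F [ 0.1 -0.2  0.3] w 0.0428 tilt [ 1.2e-03 -5.0e-04 -1.0e+00]
set-green@.071 shift cm [-0.21 -0.    5.11] yaw 0.1 (alt -179.9 )
```

send_rows --steps '[{"dx": -0.2, "dy": 0, "dz": 3, "yaw": 0, "gripper": 0.5}, {"dx": -0.2, "dy": 0, "dz": 5, "yaw": 0, "gripper": 0.5}, {"dx": -0.2, "dy": 0, "dz": 5, "yaw": 0, "gripper": 0.5}, {"dx": -0.2, "dy": 0, "dz": 5, "yaw": 0, "gripper": 0}, {"dx": -0.2, "dy": 0, "dz": 5, "yaw": 0, "gripper": 0}]'

```text
clock: 18.73
tcp_pos: [0.4625, 0.1447, 0.0724]
orientation: [-3.134, -0.201, -0.004]
contact_force: [-0.7, 1.7, 1.3]
grip_width: 0.0083
gripper_force: 38.9
```

send_rows --steps '[{"dx": 0, "dy": 0, "dz": 0, "yaw": 0, "gripper": 0}, {"dx": 0, "dy": 0, "dz": 0, "yaw": 0, "gripper": 0}, {"dx": 0, "dy": 0, "dz": -3, "yaw": 0, "gripper": 0}, {"dx": 0, "dy": 0, "dz": -8, "yaw": 0, "gripper": 0}, {"dx": 0, "dy": 0, "dz": -12, "yaw": 0, "gripper": 0}]'

```text
clock: 19.35
tcp_pos: [0.4615, 0.1436, 0.193]
orientation: [3.135, 0.201, 0.001]
contact_force: [0.2, -0.0, -1.3]
grip_width: 0.0083
gripper_force: 39.2
```

```bash
python3 plan.py car-green@.19
```

```text
t 19.35 tcp [0.4615 0.1436 0.193 ] joints [ 0.06  0.29 -0.57  2.04  0.21  0.87 -2.07] F [ 0.2 -0.  -1.3] w 0.0083 tilt [ 6.e-04  2.e-04 -1.e+00]
car-green@.19 shift cm [11.51 37.95  0.31] yaw -75.4 (alt 104.6 )
```

send_rows --steps '[{"dx": 1.6, "dy": 5.4, "dz": 0, "yaw": -10, "gripper": 0}, {"dx": 3.3, "dy": 10.8, "dz": 0, "yaw": -20, "gripper": 0}, {"dx": 4.9, "dy": 16.3, "dz": 0, "yaw": -30, "gripper": 0}, {"dx": 6.6, "dy": 21.7, "dz": 0, "yaw": -40, "gripper": 0}, {"dx": 8.2, "dy": 27.1, "dz": 0, "yaw": -50, "gripper": 0}]'

```text
clock: 19.98
tcp_pos: [0.5778, -0.1166, 0.1914]
orientation: [2.752, 1.515, -0.0]
contact_force: [-0.4, 1.0, 0.6]
grip_width: 0.0081
gripper_force: 39.1
```

```bash
python3 plan.py car-green@.19
```

```text
t 19.98 tcp [ 0.5778 -0.1166  0.1914] joints [ 0.56  0.48 -0.61  1.8   0.32  0.97 -0.75] F [-0.4  1.   0.6] w 0.0081 tilt [-3.e-04  2.e-04 -1.e+00]
car-green@.19 shift cm [-6.09  9.34  0.14] yaw -25.1 (alt 154.9 )
```

send_rows --steps '[{"dx": -3, "dy": 4.7, "dz": 0.1, "yaw": -10, "gripper": 0}, {"dx": -6.1, "dy": 9.3, "dz": 0.1, "yaw": -20, "gripper": 0}, {"dx": -6.1, "dy": 9.3, "dz": 0.1, "yaw": -25.3, "gripper": 0}, {"dx": -6.1, "dy": 9.3, "dz": 0.1, "yaw": -25.3, "gripper": 0}, {"dx": -6.1, "dy": 9.3, "dz": 0.1, "yaw": -25.3, "gripper": 0}]'

```text
clock: 20.6
tcp_pos: [0.6226, -0.215, 0.1902]
orientation: [-2.359, -2.074, 0.0]
contact_force: [0.4, -0.2, -0.1]
grip_width: 0.0084
gripper_force: 39.2
```

```bash
python3 plan.py car-green@.1122
```

```text
t 20.6 tcp [ 0.6226 -0.215   0.1902] joints [ 0.7   0.6  -0.66  1.62  0.41  1.06 -0.21] F [ 0.4 -0.2 -0.1] w 0.0084 tilt [ 2.e-04 -3.e-04 -1.e+00]
car-green@.1122 shift cm [-0.28  0.19  7.8 ] yaw -0.2 (alt 179.8 )
```

send_rows --steps '[{"dx": -0.3, "dy": 0.2, "dz": 3.8, "yaw": 0, "gripper": 0}, {"dx": -0.3, "dy": 0.2, "dz": 6.4, "yaw": 0, "gripper": 0}, {"dx": -0.3, "dy": 0.2, "dz": 7.3, "yaw": 0, "gripper": 0}, {"dx": -0.3, "dy": 0.2, "dz": 7.7, "yaw": 0, "gripper": 0}, {"dx": -0.3, "dy": 0.2, "dz": 7.8, "yaw": 0, "gripper": 0}]'

```text
clock: 21.22
tcp_pos: [0.6245, -0.2186, 0.1135]
orientation: [-2.359, -2.075, 0.0]
contact_force: [-5.4, 2.0, 7.9]
grip_width: 0.008
gripper_force: 39.9
```

send_rows --steps '[{"dx": 0, "dy": 0, "dz": 0, "yaw": 0, "gripper": 0}, {"dx": 0, "dy": 0, "dz": 0.1, "yaw": 0, "gripper": 0}]'

```text
clock: 21.48
tcp_pos: [0.6246, -0.2185, 0.1134]
orientation: [2.359, 2.075, -0.0]
contact_force: [-8.9, 2.7, 15.9]
grip_width: 0.0083
gripper_force: 40.9
```

send_rows --steps '[{"dx": 0, "dy": 0, "dz": 0, "yaw": 0, "gripper": 0.4}, {"dx": 0, "dy": 0, "dz": 0, "yaw": 0, "gripper": 0.4}, {"dx": 0, "dy": 0, "dz": 0, "yaw": 0, "gripper": 0.4}, {"dx": 0, "dy": 0, "dz": -3, "yaw": 0, "gripper": 0.4}, {"dx": 0, "dy": 0, "dz": -9, "yaw": 0, "gripper": 0.4}]'

```text
clock: 22.1
tcp_pos: [0.6228, -0.2193, 0.1994]
orientation: [-2.356, -2.071, 0.004]
contact_force: [1.1, -0.7, -0.3]
grip_width: 0.0339
gripper_force: 0.0
```

send_rows --steps '[{"dx": -6, "dy": 0, "dz": -2, "yaw": 0, "gripper": 0.4}, {"dx": -12, "dy": 2, "dz": -2, "yaw": 0, "gripper": 0.4}, {"dx": -18, "dy": 4, "dz": -2, "yaw": 0, "gripper": 0.4}, {"dx": -23, "dy": 6, "dz": -2, "yaw": 0, "gripper": 0.4}, {"dx": -23, "dy": 6, "dz": -2, "yaw": 0, "gripper": 0.4}]'

```text
clock: 22.72
tcp_pos: [0.6529, -0.4617, 0.2192]
orientation: [2.367, 2.065, -0.004]
contact_force: [-0.3, 0.6, -0.9]
grip_width: 0.0344
gripper_force: 0.0
```

```bash
python3 look.py z; python3 - <<'E'
from h import *
C=dict(red=(.6234,.1543,-4.6),yellow=(.6098,.0265,-3.5),blue=(.631,-.106,9.5),green=(.6242,-.218,-7.2))
v,u=np.mgrid[0:400,0:640]
for n in('top','side'):
    f=dict(np.load(f'pics/{n}_z.npz'));p=world(f,v.ravel(),u.ravel())
    for k,(x,y,g) in C.items():
        a=np.radians(g);ex=np.array([np.cos(a),np.sin(a)]);ey=np.array([-ex[1],ex[0]]);q=p[:,:2]-[x,y];X=q@ex;Y=q@ey
        for s in(1,-1):
            b=(abs(X)<.03)&(Y*s>.031)&(Y*s<.055)&(p[:,2]>.105)&(p[:,2]<.13);print(n,k,s,b.sum(),X[b].mean().round(4),Y[b].mean().round(4),np.percentile(p[b,2],95).round(4) if b.any() else '')
E
```

```text
top red 1 95 -0.002 0.0362 0.1235
top red -1 114 -0.0022 -0.0458 0.1232
top yellow 1 100 -0.0019 0.0373 0.1234
top yellow -1 114 -0.0021 -0.044 0.1232
top blue 1 106 -0.0025 0.0392 0.1241
top blue -1 119 -0.0025 -0.0426 0.1237
top green 1 116 -0.0032 0.0396 0.1229
top green -1 120 -0.0028 -0.0419 0.1239
side red 1 183 -0.001 0.042 0.1224
side red -1 159 -0.0009 -0.0398 0.1222
side yellow 1 154 -0.001 0.0427 0.1224
side yellow -1 131 0.0004 -0.0391 0.1223
side blue 1 127 0.0007 0.0437 0.1224
side blue -1 114 0.0009 -0.0388 0.1229
side green 1 106 -0.0016 0.0436 0.1218
side green -1 99 -0.0006 -0.0376 0.122
```

View pics/side_z.png

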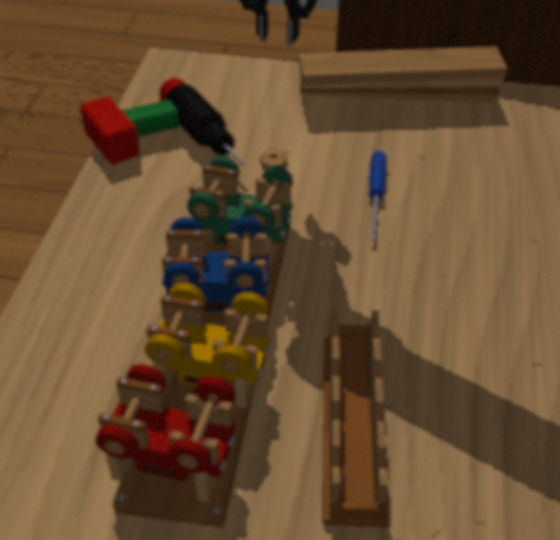

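View pics/top_z.png

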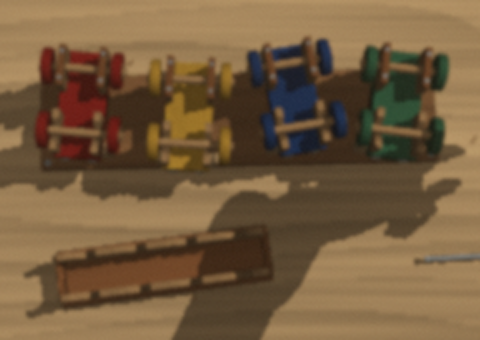

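Both views show all four wheel sets seated on the cars of their own colour (top view, rows 130–140). The rack is empty, and the arm is clear.

```bash
python3 -c "
from bench import workorder
print(workorder.hand_in())"
```

```text
the job is handed in; nothing more can be done
None
```

All four wheel sets are home in the front notches of the cars of their own colour, the glue bottle was left alone, and the job is handed in at about 23 s on the robot's clock; no verdict came back.

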